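Load the check weights and hold the scale's release arm

ROBOT

A 6-joint arm with a two-finger parallel gripper is mounted at the origin on the work surface. World frame = base frame: x ahead of the robot, y to its left, z up, the work surface at z = 0. Lengths are in mm, angles in degrees, forces in N, time in s.
With the tool pointing down it reaches from about 325 to 775 mm from the base axis. Payload 5.5 kg.
Tool frame: the origin (TCP) lies midway between the tips of the shut fingers; the grasp point (between the pads) lies 19 mm behind it; z points along the fingers, y is the line along which they close (so a half turn about z gives the same grasp; the last joint's range is limited). The gripper opens to 88 mm and grips with 3 to 60 N. Pads are 20 mm wide; open, the fingers measure 115 mm over their backs; the gripper's body (75 mm by 178 mm) begins 61 mm behind the grasp point.
Start: joints at [63.501, 5.22, 70.514, -0, 104.267, -3.249], TCP at [236.858, 551.285, 222.631] pointing down, gripper open.
Joint ranges: [-164.24, 164.24], [-49.07, 125.15], [9.68, 141.18], [-86.29, 266.29], [3.28, 154.24], [-151.56, 151.56]. Speed limits (degrees/s): [147.25, 147.25, 172.46, 180, 180, 180].

INTERFACE

Orientations are given as a 3x3 rotation matrix whose columns are the frame's x, y, z axes.
In Python, from rig import env, effector, optics, ticket, finder gives the robot as it stands. Calls block until the motion is done:
- env.move_pose(position, orientation): joint-space move of the TCP to a pose.
- env.movel(position, rot=None, speed=150): straight line of the TCP; rot=None keeps the orientation; speed is the mean speed in mm/s.
- env.set_joints(angles): joint-space move.
- effector.open_gripper() and effector.gripper_close(grip_force=None): open the fingers fully, or close them until they stop; grip_force is the grip in N (None keeps the last).
- env.hold(seconds).
- env.inverse_kinematics(position, orientation): joint angles nearest the present ones, or None.
- optics.read_camera(name): name is "side" or "top" or "wrist"; returns (picture, depth): 400x640x3 uint8, red, green, blue; 400x640 float32, mm along the optical axis (not along the pixel's ray), 0 where there is no reading.
- optics.camera_params(name): a dict with "camera_matrix" (3x3 intrinsics, pixels), "D" ([k1, k2, p1, p2, k3] as OpenCV has them; the pictures are not rectified), "R" (3x3) and "t" (3): a world point X has camera coordinates R X + t; the wrist camera has in their place "tool_from_camera" (4x4, takes a point from camera to tool coordinates, whose origin is the TCP and whose axes are the flange's). Camera axes: x right, y down, z forward; pixel columns grow to the right and rows downward; lengths in mm; the calibration is good to about 2 mm. A picture is of the moment at which its call begins: read the wrist's pose just before it. camera_params takes no time and is no camera call.
A pose or a line that the arm cannot do raises env.Unreachable and nothing moves.
- ticket.job_done(): hands the job in; it is judged then, once.
Trained networks look in the newest picture that a camera, given by its name, has taken for a name from the list of things; names that differ only in an ending like _2 or _b are one class to them, and where a whole thing is asked for, a point or a joint stands for the part that bears it (a point fixed in the world has none). Each returns a list of dicts, best first, with "score" (0 to 1); they miss things now and then, are a little off and sometimes report something else, mostly with a low value. They report only what shows in the picture. A call takes as long as a camera call.
- finder.silhouettes(label, camera): "pixels" (400x640 bool, what is visible of it) and "extent" ([centre column, centre row, width, height] in pixels, round what is visible of it).
Readings, each from a call of its own:
- env.get_t(): time.
- env.get_joint_pos(): joint angles.
- env.get_dq(): joint speeds.
- env.get_joint_efforts(): joint torques, N m.
- env.get_position(): TCP position.
- env.get_ee_rot(): TCP orientation.
- env.get_force(): force on the tool from outside, world axes, zero at the start.
- env.get_torque(): the same for the moment, N m.
- env.get_opening(): finger opening in mm.
- env.get_grasp_force(): force on a finger pad.
Only numpy, scipy, OpenCV 4.12 (cv2) and the standard library are available. Lean on these libraries where they do the work, as an engineer would, in place of code of your own. Each camera call takes 0.05 s, during which the arm holds its last target. There are 200 camera calls.

TASK

Check the donation scale: set the round steel weight and the square brass weight, without dropping them, fully down into their matching pockets in the grey block on the scale. Then, with the gripper on its red upright grip, swing the spring-loaded release arm on the scale's side forward (towards the display side) as far as its stop, and finish while still holding it there: do not let go. Leave the oblong weight in its pocket and everything else on the table where it is.

Things in the scene. Friction and masses are not known exactly. Their poses are not given: they have to be found in the camera images.
- scale: White donation scale, fixed, 260 (x) x 220 (y) x 85 mm. Origin: centre of its underside; x from its sloping display front to its back, y to its left, z up. On top a pan (x -65 to 105 mm, full width, top 100 mm up) and a grey nest block 110 x 204 mm, centred 20 mm behind the origin, top 120 mm up. Its three pockets lie in a row along y, 70 mm apart; from right (-y): square, round, oblong.
- nest_round (a point): Centre of the floor of the round pocket (38.5 mm diameter, 14 mm deep; floor 106 mm above the table, mouth 120 mm). Middle pocket. Axes as the scale's.
- nest_square (a point): Centre of the floor of the square pocket (34.5 x 34.5 mm, sides along the scale's x and y, 14 mm deep; floor 106 mm above the table). Right-hand (-y) pocket. Axes as the scale's.
- round_weight: Bright steel cylindrical check weight, 36 mm diameter, 60 mm tall, about 0.35 kg, standing on the table. Origin: centre of its underside, z up.
- square_weight: Brass-coloured square check weight, 32 x 32 mm, 60 mm tall, about 0.35 kg, standing on the table. Origin: centre of its underside; x and y along its sides, z up.
- oblong_weight: Dark steel oblong weight 46 x 24 mm, 45 mm tall, already seated in the left-hand oblong pocket, 70 mm to the left (+y) of the round one; it stays there. Origin: centre of its underside.
- release_arm (a joint): Spring release arm on the scale's right side, rad. 0: at rest, pointing 45 deg right of the scale's +x. Grows clockwise seen from above, the grip going right, then forward: its direction from the pivot is -pi/4 minus the joint value from the scale's +x. Stop at 1.2 (pointing right and 24 deg forward). The spring pushes back: 1.7 N at the grip at rest, 6 N at the stop; let go, it returns to 0.
- release_pivot (a point): On the arm's vertical axis, 40 mm in front and 135 mm right of the scale's centre, 90 mm above the table, at the underside of the level aluminium arm. Fixed; axes as the scale's. Below the arm a round plate of 50 mm radius carries two black stop pins (10 mm diameter, tops 106 mm above the table) about 47 mm from the axis.
- release_grip (a point): On the axis of the red upright grip at the arm's end, 100 mm from the pivot axis: a round post 16 mm in diameter, free from 103 to 155 mm above the table; this point is 135 mm above the table. It moves with the arm; its x points from pivot to grip.
- tape: Bystander, to be left alone: blue roll of tape, ring 60 mm outside, 38 mm hole, 20 mm high, lying flat. Origin: centre of its underside.
- spray: Bystander, to be left alone: white bottle 60 mm diameter, 150 mm tall. Origin: centre of its underside.
- cup: Bystander, to be left alone: clear cup, 72 mm across the rim, 70 mm tall. Origin: centre of its underside.
- dish: Bystander, to be left alone: open steel dish 160 x 110 x 35 mm. Origin: centre of its underside.
- tube0: Bystander, to be left alone: red-capped sample tube in the white rack, tube 13 mm and cap 18 mm diameter, 96 mm long. Origin: centre of its underside.
- tube1: Bystander, to be left alone: yellow-capped sample tube, likewise. Origin: centre of its underside.
- tube2: Bystander, to be left alone: blue-capped sample tube, likewise. Origin: centre of its underside.

How it is judged:
By the outcome, as a careful person would: the job done as asked, in the order asked, and still so for the second after the job is handed in, while the arm keeps its last pose, push and grip.
It also fails if it takes over 67 s, if anything falls off the work surface, if the arm or the gripper's body presses on something with over 40 N, if the wrist force passes 120 N, or if a joint passes its speed limit or range.

## Working session

There is one attempt and no reset: what is moved stays moved. The work goes in short steps, each a Python script; the robot and the scene stay as the last script left them, time stands still between calls to the robot, and variables do not carry over. Pictures are saved under pics/ and viewed, at most 10 in all, crops included, and the job is handed in when it is done.

```bash
mkdir -p pics; cat > h.py <<'E'
import numpy as np, cv2
from rig import env, effector, optics, ticket, finder
def tcam(cam):
    p=optics.camera_params(cam)
    if "R" in p: 
        R=np.array(p["R"]);t=np.array(p["t"]).ravel(); return p,R.T,-R.T@t
    T=np.array(p["tool_from_camera"]);Rw=np.array(env.get_ee_rot());pw=np.array(env.get_position())
    return p,Rw@T[:3,:3],Rw@T[:3,3]+pw
def cloud(cam):
    """world points 400x640x3 (nan where none), picture"""
    p,R,o=tcam(cam); img,d=optics.read_camera(cam)
    v,u=np.mgrid[:400,:640]
    n=cv2.undistortPoints(np.stack([u,v],-1).reshape(-1,1,2).astype(float),np.array(p["camera_matrix"]),np.array(p["D"])).reshape(400,640,2)
    P=np.dstack([n,np.ones((400,640))])*d[...,None]
    W=P@R.T+o; W[d<=0]=np.nan
    return W,img
def save(img,n): cv2.imwrite(f"pics/{n}.png",cv2.cvtColor(img,cv2.COLOR_RGB2BGR))
E
python3 - <<'E'
from h import *
np.set_printoptions(precision=1,suppress=True)
ims=[]
for c in("top","side"):
    W,im=cloud(c); ims.append(im); np.save(f"W_{c}.npy",W)
    for n in["scale","round_weight","square_weight","release_grip","oblong_weight","tape","spray","cup","dish","tube0"]:
        for s in finder.silhouettes(n,c)[:2]:
            m=s["pixels"]; q=W[m]; q=q[~np.isnan(q[:,0])]
            if len(q)==0: print(c,n,s["score"],"nodepth",s["extent"]);continue
            z=np.percentile(q[:,2],95); tp=q[q[:,2]>z-6]
            print(c,n,round(s["score"],2),np.array(s["extent"]),"n",len(q),"ztop",z,"top ctr",(tp.min(0)+tp.max(0))[:2]/2,"med",np.median(tp,0)[:2])
save(np.vstack(ims)[:, :],"a")
print(env.get_t())
E
```

```text
top scale 0.74 [329.1 221.  109.7  87.8] n 5502 ztop 121.4848425633208 top ctr [583.4 -76.9] med [582.9 -35. ]
top round_weight 0.65 [229.3 208.6  13.2  12.3] n 112 ztop 62.824893145428035 top ctr [604.8 265. ] med [606.2 262.9]
top round_weight 0.44 [329.9 220.2 111.4  92.6] n 5743 ztop 121.43324523796143 top ctr [583.4 -78.4] med [582.9 -35. ]
top square_weight 0.42 [211.2 258.2  14.4   8.2] n 128 ztop 61.69742112378941 top ctr [431.7 320.2] med [431.7 320. ]
top release_grip 0.69 [294.2 206.8  10.7  16.3] n 103 ztop 152.88264558006966 top ctr [598.8  37.1] med [597.2  37.1]
top release_grip 0.56 [365.8 232.6  29.   22.8] n 238 ztop 151.28881714264693 top ctr [ 543.8 -229.4] med [ 543.7 -229.8]
top oblong_weight 0.5 [293.2 207.1   9.8  18.5] n 120 ztop 152.82612752039924 top ctr [600.4  38.6] med [600.2  37.2]
top oblong_weight 0.48 [171.8 246.6  14.3   9.9] n 102 ztop 22.65533806226273 top ctr [475.1 468.1] med [476.8 458.4]
top tape 0.54 [171.8 245.9  14.9  16.3] n 217 ztop 21.8494778463049 top ctr [473.3 469.3] med [473.5 465.5]
top spray 0.66 [477.6 254.8  32.8  17.3] n 456 zto
[... 1195 characters left out ...]
5 475.4] med [470.4 474. ]
side spray 0.68 [386.6 105.8  16.5  42. ] n 472 ztop 144.60756343298345 top ctr [ 443.8 -567.6] med [ 442.5 -566.6]
side cup 0.73 [331.2 124.1  21.2  20.8] n 391 ztop 67.69734672348125 top ctr [ 637.2 -458.2] med [ 639.3 -461.5]
side cup 0.17 [368.2 330.4  17.7  24.1] n 287 ztop 61.65510308012074 top ctr [428.4 327.2] med [428.2 327.1]
side dish 0.76 [268.  379.   76.3  42. ] n 2568 ztop 33.17140801790688 top ctr [652.9 502.2] med [679.2 465.5]
side tube0 0.62 [261.9 208.6   5.8   9.1] n 48 ztop 104.0458007853331 top ctr [785.7  20.2] med [786.7  21.6]
side tube0 0.55 [255.1 243.7   9.4  22.2] n 77 ztop 104.36948469233707 top ctr [776.2 121.7] med [776.  122.5]
1.1
```

```bash
python3 -c "
import cv2;a=cv2.imread('pics/a.png');cv2.imwrite('pics/a1.png',a[:400]);cv2.imwrite('pics/a2.png',a[400:])"
```

```text
(no output)
```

View pics/a1.png

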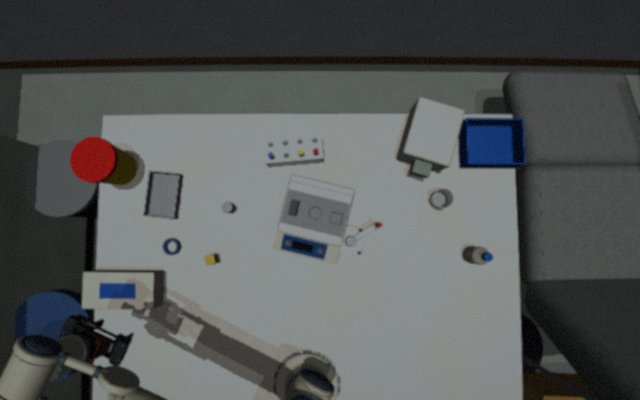

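View pics/a2.png

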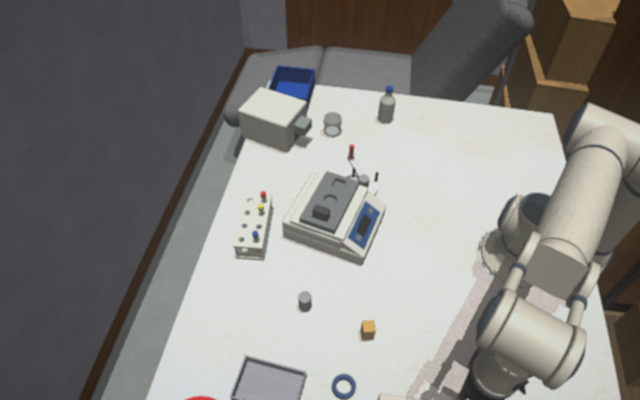

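The top view shows the scale at about (315,220), turned slightly clockwise with its display towards the robot. The round weight is at (229,208), the square one at (211,258) and the red grip at (378,225). The side view agrees. Next come wrist close-ups, starting with the square and round weights.

```bash
python3 - <<'E'
from h import *
np.set_printoptions(precision=2,suppress=True)
p=optics.camera_params("wrist"); T=np.array(p["tool_from_camera"]); print(T,np.array(p["camera_matrix"]))
R0=np.array(env.get_ee_rot()); print(R0)
def look(x,y,name,h=300):
    # camera centre axis hits (x,y) : shift TCP accordingly
    for a in (0,180):
        c,s=np.cos(np.radians(a)),np.sin(np.radians(a))
        R=R0@np.array([[c,-s,0],[s,c,0],[0,0,1]])
        d=R@T[:3,2]; o=R@T[:3,3]
        k=(h-60+0.0)
        pos=np.array([x,y,0])-o; pos[2]=h
        # ray hits z=60 plane
        L=(h+o[2]-60)/-d[2]; pos[:2]-=d[:2]*L
        try:
            env.move_pose(pos.tolist(),R.tolist()); break
        except env.Unreachable: print("unreach",pos)
    env.hold(.2)
    W,im=cloud("wrist"); np.save(f"W_{name}.npy",W); save(im,name); np.save(f"I_{name}.npy",im)
    return W,im
def tops(W,m,z0,z1):
    q=W[m&(W[...,2]>z0)&(W[...,2]<z1)]; return q
for n,x,y in(("square_weight",430,323),("round_weight",606,268)):
    W,im=look(x,y,n)
    print(n,env.get_t(),env.get_position())
    for s in finder.silhouettes(n,"wrist")[:2]:
        q=tops(W,s["pixels"],50,70)
        if len(q)<20: print(s["score"],s["extent"]);continue
        print(s["score"],np.array(s["extent"]),len(q),np.median(q[:,2]),cv2.minAreaRect(q[:,:2].astype(np.float32)),cv2.minEnclosingCircle(q[:,:2].astype(np.float32)))
W,im=look(583,-30,"nest",380)
print(env.get_t(),env.get_position())
q=W[(W[...,2]>116)&(W[...,2]<124)]; print(len(q),cv2.minAreaRect(q[:,:2].astype(np.float32)))
for n in("release_grip","oblong_weight","scale"):
    for s in finder.silhouettes(n,"wrist")[:2]: print(n,s["score"],np.array(s["extent"]),np.nanmedian(W[s["pixels"]],0))
E
python3 -c "
import cv2,numpy as np
a=[cv2.imread(f'pics/{n}.png') for n in('square_weight','round_weight')]
cv2.imwrite('pics/w.png',cv2.resize(np.vstack(a),(480,600)))"
```

```text
[[  -0.     -0.96   -0.27   73.61]
 [   1.     -0.      0.     -0.15]
 [  -0.     -0.27    0.96 -162.17]
 [   0.      0.      0.      1.  ]] [[304.06   0.   317.41]
 [  0.   304.06 192.86]
 [  0.     0.     1.  ]]
[[-0.92  0.39  0.  ]
 [ 0.39  0.92  0.  ]
 [ 0.    0.   -1.  ]]
square_weight 2.4167 [392.88 339.55 299.41]
0.96 [317.9 188.9  28.9  37.7] 549 59.75941474686658 ((429.0929260253906, 324.45245361328125), (32.15085220336914, 32.049320220947266), 15.746331214904785) ((428.2735595703125, 325.0360107421875), 20.988039016723633)
round_weight 3.4833 [568.32 284.7  301.18]
0.87 [318.5 188.9  21.7  33. ] 511 59.750430391129214 ((606.4903564453125, 269.7389221191406), (33.341400146484375, 34.51816940307617), 66.2727279663086) ((606.0308227539062, 269.5817565917969), 17.622106552124023)
0.37 [106.5 211.8 213.1 143.1] 3783 60.8848667353048 ((507.330810546875, -46.17291259765625), (292.2420959472656, 156.8116912841797), 75.28713989257812) ((513.9798583984375, -38.77863693237305), 154.97572326660156)
4.9417 [525.95  -4.48 379.35]
8521 ((620.6249389648438, -150.14776611328125), (210.10450744628906, 481.1248474121094), 18.955413818359375)
release_grip 0.61 [201.9 205.9  64.2  83. ] [ 520.37 -189.56  102.71]
oblong_weight 0.81 [366.1 200.7  21.5  40.3] [595.06  37.94 150.55]
scale 0.55 [280.6 178.1 224.9 183.5] [533.73 -37.21 100.24]
```

View pics/w.png

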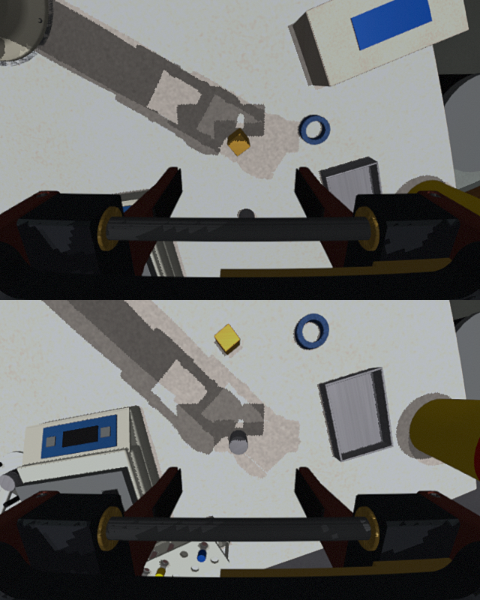

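View pics/nest.png

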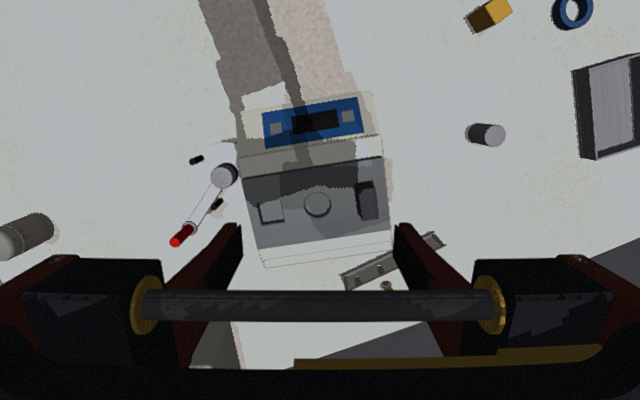

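The weights are well measured: square centre (429.0, 324.5) turned 15.7°, round centre (606.3, 269.6). The wrist view shows the nest block at (245–390, 155–255), with the square pocket at (270,210), the round one at (317,204) and the grip at (180,238). I'll fit the block from two opposed wrist orientations so the calibration bias cancels.

```bash
cat > nest.py <<'E'
from h import *
from scipy.optimize import minimize
def sd_rect(p,c,h):
    q=np.abs(p-c)-h; return np.linalg.norm(np.maximum(q,0),axis=-1)+np.minimum(q.max(-1),0)
def rays(cam):
    """origin, XY where pixel rays cut z=120"""
    p,R,o=tcam(cam); v,u=np.mgrid[:400,:640]
    n=cv2.undistortPoints(np.stack([u,v],-1).reshape(-1,1,2).astype(float),np.array(p["camera_matrix"]),np.array(p["D"])).reshape(400,640,2)
    return np.dstack([n,np.ones((400,640))])@R.T,o
def fit(name,x0):
    d,o=rays("wrist"); W,im=cloud("wrist"); save(im,name); np.save(f"W_{name}.npy",W)
    near=np.linalg.norm(W[...,:2]-x0[:2],axis=-1)<130
    z0=np.median(W[...,2][near&(np.abs(W[...,2]-120)<5)])
    P=o[:2]+d[...,:2]*((z0-o[2])/d[...,2])[...,None]
    z=W[...,2]; ok=~np.isnan(z)&(z<z0+4)
    ok&=np.linalg.norm(P-x0[:2],axis=-1)<125
    P=P[ok]; lab=(np.abs(z[ok]-z0)<3.5).astype(float)
    def cost(x):
        c,s=np.cos(x[2]/50),np.sin(x[2]/50)
        L=(P-x[:2])@np.array([[c,-s],[s,c]])   # scale coords about nest centre
        sd=np.maximum(sd_rect(L,[0,0],[55,102]),-np.minimum(sd_rect(L,[0,-70],[17.25,17.25]),np.linalg.norm(L,axis=1)-19.25))
        w=(sd_rect(L,[0,70],[30,25])>0)
        pr=1/(1+np.exp(np.clip(sd/0.7,-30,30)))
        return np.sum(w*(pr-lab)**2)
    best=None
    x=np.array([x0[0],x0[1],x0[2]*50])
    for k in range(3): r=minimize(cost,x,method="Nelder-Mead",options=dict(initial_simplex=x+np.array([[0,0,0],[4,0,0],[0,4,0],[0,0,3]]))); x=r.x
    x=r.x.copy(); x[2]=np.degrees(x[2]/50)
    return x,r.fun,len(P),z0,W
def grip(W):
    out=[]
    for s in finder.silhouettes("release_grip","wrist")[:1]:
        q=W[s["pixels"]]; q=q[(q[:,2]>148)&(q[:,2]<158)]
        out.append((s["score"],len(q),(q.min(0)+q.max(0))/2 if len(q) else None))
    return out
E
python3 - <<'E'
from nest import *
np.set_printoptions(precision=2,suppress=True)
T=np.array(optics.camera_params("wrist")["tool_from_camera"])
x0=np.array([586,-32,np.radians(-14)])
for name,a in(("na",180),("nb",0)):
    for h in(270,290,320):
        yaw=np.radians(a)+x0[2]; c,s=np.cos(yaw),np.sin(yaw)
        R=np.array([[c,s,0],[s,-c,0],[0,0,-1.]])
        d=R@T[:3,2];o=R@T[:3,3]
        L=(h+o[2]-120)/-d[2]; pos=np.array([x0[0],x0[1],0])-o-d*L; pos[2]=h
        pos=np.array([pos[0],pos[1],h])
        try: env.move_pose(pos.tolist(),R.tolist())
        except env.Unreachable: print("unreach",pos); continue
        env.hold(.2); r=fit(name,x0); print(name,h,env.get_t(),env.get_position(),r[:4]); print(grip(r[4])); break
print(env.get_joint_pos())
E
python3 -c "
import cv2,numpy as np
a=[cv2.imread(f'pics/{n}.png') for n in('na','nb')]
cv2.imwrite('pics/n.png',cv2.resize(np.vstack([x for x in a if x is not None]),(480,600)))"
```

```text
na 270 5.9 [572.35 -28.2  272.92] (array([583.7 , -29.81, -14.05]), np.float64(241.67223450325108), 37843, np.float64(119.97992381873931))
[(0.61, 231, array([ 545.14, -231.29,  152.41]))]
nb 270 8.8417 [599.97 -35.54 269.98] (array([585.01, -29.74, -13.92]), np.float64(225.81531602459805), 38021, np.float64(120.06886898190413))
[(0.94, 235, array([ 545.83, -231.11,  152.22]))]
[ -6.64   6.27  64.57  -0.   109.16  97.36]
```

View pics/n.png

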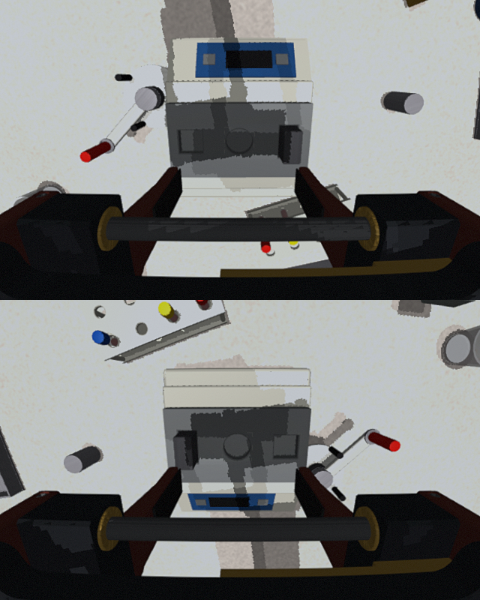

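The two views agree to 1.3 mm: nest centre (584.35, -29.78), yaw -14.0°, with about 0.65 mm of camera bias along tool x. The measured grip also matches the model. I'll pick and place the round weight first.

```bash
cat > act.py <<'E'
from h import *
np.set_printoptions(precision=2,suppress=True)
YAW=np.radians(-13.98); ex=np.array([np.cos(YAW),np.sin(YAW)]); ey=np.array([-ex[1],ex[0]]); NC=np.array([584.35,-29.78])
def rot(a):
    y=np.array([np.cos(a),np.sin(a),0]); z=np.array([0,0,-1.]); return np.column_stack([np.cross(y,z),y,z]).tolist()
def P(xy,z): return [float(xy[0]),float(xy[1]),float(z)]
def pick(xy,a):
    effector.open_gripper()
    env.move_pose(P(xy,130),rot(a)); env.movel(P(xy,26),speed=120); env.hold(.2)
    effector.gripper_close(40); print("open",env.get_opening(),"F",env.get_grasp_force(),env.get_position())
    env.movel(P(xy,240),speed=150); print("lifted",env.get_opening(),env.get_t())
def insert(xy,a):
    env.move_pose(P(xy,240),rot(a)); env.movel(P(xy,150),speed=120); env.hold(.4)
    f0=np.array(env.get_force()); print("f0",f0,env.get_position(),env.get_t())
    return lower(xy,f0)
def lower(xy,f0,z0=150):
    for z in np.arange(z0-2,130.9,-1.5):
        env.movel(P(xy,z),speed=30); f=np.array(env.get_force())-f0
        print(round(z,1),env.get_position()[2],f)
        if np.abs(f).max()>10: break
    return z
E
python3 - <<'E'
from act import *
a=YAW
for k in (0,np.pi):
    print(k,[env.inverse_kinematics(p,rot(b+k)) for p,b in((P([606.9,269.35],26),a),(P(NC,132),a),(P([429.7,324.2],26),np.radians(15.75)),(P(NC-70*ey,132),a))])
j=[env.inverse_kinematics(P([606.9,269.35],130),rot(a+k)) for k in(0,np.pi)]
cur=np.array(env.get_joint_pos()); k=min((0,1),key=lambda i:1e9 if j[i] is None else np.abs(np.array(j[i])-cur).max())
a+=k*np.pi; print("k",k)
pick([606.9,269.35],a); insert(NC,a); print(env.get_t(),env.get_opening())
E
```

```text
0 [array([21.  , 17.66, 76.47, -0.  , 85.87, 34.98]), array([-6.25,  2.97, 82.04, -0.  , 94.99,  7.73]), array([33.41, -1.26, 97.22, -0.  , 84.04, 17.66]), array([-13.16,   1.54,  83.51,  -0.  ,  94.95,   0.82])]
3.141592653589793 [array([  21.  ,   17.66,   76.47,   -0.  ,   85.87, -145.02]), None, None, None]
k 0
open 35.12240030359086 F 39.999131515505724 [606.88 269.35  26.  ]
lifted 35.38795871540434 14.025
f0 [-0.12 -0.31 -2.79] [584.45 -29.84 150.32] 16.475
148.0 147.65459866667464 [ 0.86 -0.26 -0.5 ]
146.5 146.29344778910726 [0.24 1.29 0.49]
145.0 144.84378498090365 [ 0.59  0.59 -0.89]
143.5 143.34206613141185 [0.1  0.67 0.75]
142.0 141.82594799398467 [-0.05  1.33 -0.26]
140.5 140.3398163707208 [ 0.35  0.84 -0.25]
139.0 138.8128779639819 [0.34 0.72 0.14]
137.5 137.35933792657113 [ 0.74  1.   -0.49]
136.0 135.83538841506956 [ 0.45  1.56 -0.41]
134.5 134.323082294296 [-0.08  0.64 -0.05]
133.0 132.86842113189195 [0.13 0.75 0.06]
131.5 131.93409561032385 [-0.14 -0.04  2.28]
19.475 35.609583161101234
```

The round weight went in and touched the floor (TCP 131.9, 2.3 N). I'll release it and do the square one.

```bash
python3 - <<'E'
from act import *
effector.open_gripper(); env.movel(P(NC,240),speed=200)
s=[429.7,324.2]
pick(s,np.radians(15.75)); T=NC-70*ey
z=insert(T,YAW); print(z,env.get_t(),env.get_opening())
E
```

```text
open 31.855075480967823 F 39.931753277778625 [429.66 324.18  25.98]
lifted 32.06578817159359 26.5
f0 [ 0.05  0.35 -3.26] [567.55 -97.75 150.31] 29.4333
148.0 147.64160476427688 [-0.07 -0.81  0.32]
146.5 146.2511484835222 [ 0.72 -0.59 -0.19]
145.0 144.8419343128325 [-0.03 -0.39 -0.46]
143.5 143.34389210149496 [-0.71 -0.22  0.48]
142.0 141.84813883608524 [ 0.06 -1.53 -1.  ]
140.5 140.3106794854234 [ 0.01  0.03 -0.43]
139.0 138.84600815386577 [ 0.2  -0.22  0.11]
137.5 137.3338361469809 [-0.24 -0.56  0.18]
136.0 135.84930591873714 [ 0.4  -1.76  0.31]
134.5 134.30656192481152 [ 0.34 -0.35 -0.04]
133.0 132.8382607600198 [ 0.18 -0.45  0.11]
131.5 131.98185379305434 [ 0.41 -0.73  2.74]
131.5 32.4333 31.787610110952073
```

Seated as well (TCP 131.98). I'll release, lift and look before the arm.

```bash
python3 - <<'E'
from act import *
effector.open_gripper(); T=NC-70*ey; env.movel(P(T,250),speed=200)
G=np.array([545.2,-231.6])
env.move_pose(P(G,250),rot(np.radians(31))); env.hold(.3)
print(env.get_t(),env.get_position())
W,im=cloud("wrist"); save(im,"chk")
for n in("round_weight","square_weight","oblong_weight","release_grip"):
    for s in finder.silhouettes(n,"wrist")[:1]:
        q=W[s["pixels"]]; z=np.nanpercentile(q[:,2],95); tp=q[np.abs(q[:,2]-z)<4]; print(n,s["score"],s["extent"],z,np.median(tp,0),(tp.min(0)+tp.max(0))/2)
print("expect",NC,T)
E
```

```text
35.4167 [ 545.37 -231.05  250.05]
round_weight 0.85 [486.6, 19.9, 69.3, 39.3] 166.97237014755456 [588.31 -37.57 166.04] [586.13 -34.55 165.75]
square_weight 0.65 [315.6, 132.2, 28.9, 141.2] 154.52252887000412 [ 544.95 -231.    154.66] [ 544.91 -231.45  153.45]
release_grip 0.88 [315.7, 132.2, 33.6, 140.7] 154.5460857516436 [ 544.96 -230.98  154.66] [ 544.91 -231.45  153.45]
expect [584.35 -29.78] [567.44 -97.71]
```

View pics/chk.png

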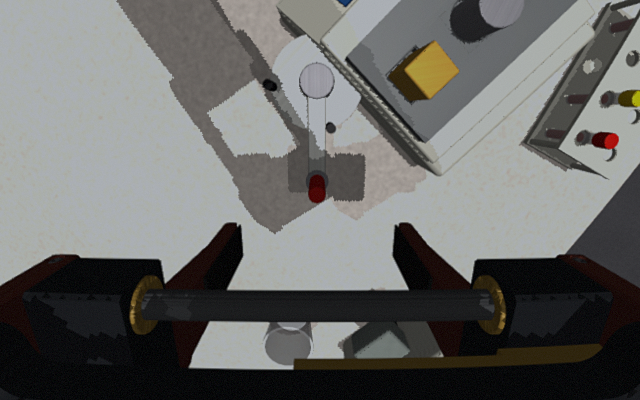

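The picture shows both weights seated: brass at (425,70) and steel at (488,18), with the round top at z = 166. The red grip at (316,188) is centred in line with the pivot at (317,80). Now I'll grip it and swing the arm.

```bash
python3 - <<'E'
from act import *
V=NC-60*ex-135*ey; G=np.array([545.1,-231.5]); th0=np.arctan2(*(G-V)[::-1]); r=np.linalg.norm(G-V)
print("pivot",V,"r",r,"th-yaw",np.degrees(th0-YAW))
a0=np.radians(31)
print([env.inverse_kinematics(P(V+100*np.array([np.cos(th0-q),np.sin(th0-q)]),116),rot(a0-q)) is not None for q in(0,.4,.8,1.2,1.25)])
env.movel(P(G,116),speed=100); env.hold(.2); f0=np.array(env.get_force())
effector.gripper_close(45); print(env.get_opening(),env.get_position(),np.array(env.get_force())-f0,env.get_t())
for q in np.arange(.1,1.201,.1):
    th=YAW-np.pi/4-q; env.movel(P(V+100*np.array([np.cos(th),np.sin(th)]),116),rot(a0-q),speed=40)
    f=np.array(env.get_force())-f0; t=np.array([-np.sin(th),np.cos(th)])
    p=np.array(env.get_position())[:2]-V
    print(round(q,2),"Ftan",f[:2]@t,"Frad",f[:2]@np.array([np.cos(th),np.sin(th)]),"fz",f[2],"q",YAW-np.pi/4-np.arctan2(p[1],p[0]),"op",env.get_opening())
    if np.abs(f).max()>25: break
print(env.get_t())
E
```

```text
pivot [ 493.51 -146.29] r 99.61195350738507 th-yaw -44.83018420321698
[True, True, True, True, True]
15.167019731906404 [ 544.9  -231.62  115.99] [-1.65 -0.59 -1.17] 38.4667
0.1 Ftan 1.3452865866792891 Frad -3.380870514910306 fz -0.7700691484384773 q 0.09568156393258542 op 15.232862650400074
0.2 Ftan 1.3903711253850355 Frad -2.5593859055564447 fz -1.054823574118037 q 0.19612976899572332 op 15.499584030475758
0.3 Ftan 0.9919039481741035 Frad -3.882275861777298 fz -0.4582601811639311 q 0.29670661850267344 op 15.116923597493665
0.4 Ftan 1.9249338379921448 Frad -3.2117729438631177 fz -1.228918602131789 q 0.39696359446849505 op 15.408765297221475
0.5 Ftan 3.3712933495538127 Frad -3.874147319874576 fz -1.5693383439985853 q 0.4966408224690124 op 15.09843921818021
0.6 Ftan 3.726501962662272 Frad -3.5415151471577655 fz -2.023211842615272 q 0.5963304971904437 op 15.22688182623027
0.7 Ftan 1.5009312811402047 Frad -4.691407806712772 fz -2.409617204396379 q 0.6953344914935735 op 15.325522544851694
0.8 Ftan 3.598290582745527 Frad -3.6399141256103493 fz -2.6074278000953064 q 0.7942884514960953 op 15.186244918966283
0.9 Ftan 3.4608099648383503 Frad -3.5377328815873277 fz -1.795016585923256 q 0.892992893585401 op 15.134557586418044
1.0 Ftan 4.312143143513623 Frad -4.332820426275173 fz -2.8580499229112046 q 0.9919359911178525 op 15.27403299935223
1.1 Ftan 4.19662286217767 Frad -3.255729502114305 fz -2.7919065093822097 q 1.0909853046922997 op 15.153588872019435
1.2 Ftan 4.348989040262123 Frad -3.5362564276093202 fz -2.8953070686500144 q 1.1898697553883681 op 15.199878855615738
43.275
```

Now I'll go on in small steps until the force shows the stop.

```bash
python3 - <<'E'
from act import *
V=NC-60*ex-135*ey; a0=np.radians(31)
env.hold(.2)
for q in np.arange(1.21,1.30,.01):
    th=YAW-np.pi/4-q; env.movel(P(V+100*np.array([np.cos(th),np.sin(th)]),116),rot(a0-q),speed=20); env.hold(.25)
    f=np.mean([env.get_force() for _ in range(4)],0); t=np.array([-np.sin(th),np.cos(th)])
    p=np.array(env.get_position())[:2]-V
    print(round(q,3),"Ftan",f[:2]@t,"Frad",f[:2]@np.array([np.cos(th),np.sin(th)]),"q",YAW-np.pi/4-np.arctan2(p[1],p[0]),"op",env.get_opening(),env.get_grasp_force())
    if f[:2]@t>14: break
print(env.get_t())
W,im=cloud("wrist"); save(im,"end")
W,im2=cloud("top"); save(np.vstack([cv2.resize(im,(480,300)),cv2.resize(im2[150:300,220:460],(480,300))]),"end2")
E
```

```text
1.21 Ftan 4.704586460463709 Frad -4.507543451883324 q 1.1980386935700187 op 15.454634489000806 44.99970316886902
1.22 Ftan 7.447221812304374 Frad -4.129264364422094 q 1.2032111232552953 op 15.495497743030871 45.00071704387665
1.23 Ftan 10.384246721173287 Frad -4.611091528421913 q 1.2056332708795363 op 15.437841425697364 45.003254413604736
1.24 Ftan 13.858346418400957 Frad -5.14585789903582 q 1.2084615293497394 op 15.59750881343585 45.007052421569824
1.25 Ftan 18.313664848849452 Frad -5.9219446284286406 q 1.2112332402834882 op 15.271948590931713 45.012189745903015
45.975
```

View pics/end2.png

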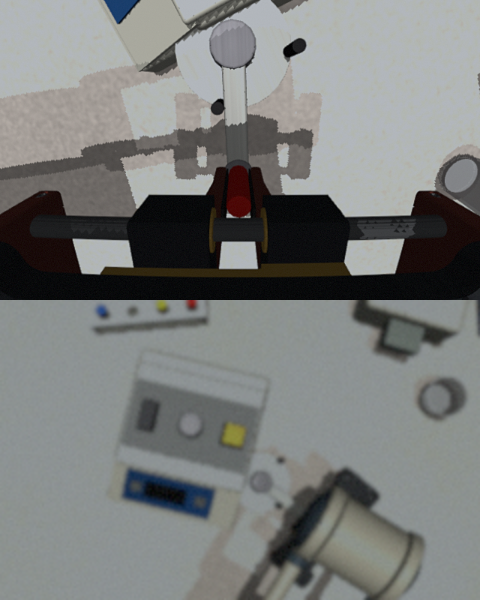

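The arm is against its stop pin (seen at about (217,107) beside the arm), with the force rising to 18 N. The grip is held, and the round (190,425) and square (233,435) weights are in their pockets. Handing in.

```bash
python3 -c "
from rig import env,ticket
print(env.get_force(),env.get_t()); print(ticket.job_done())"
```

```text
[16.99758685 -8.26290225 -8.08477523] 46.075
the job is handed in; nothing more can be done
None
```

I set the round and square weights fully down in their pockets, swung the release arm to its stop, and handed the job in at 46 s with the gripper still holding it there; the verdict itself wasn't shown.

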